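Lock a salvaged battery pack in its case

ROBOT

A 6-joint arm with a two-finger parallel gripper is mounted at the origin on the work surface. World frame = base frame: x ahead of the robot, y to its left, z up, the work surface at z = 0. Lengths are in m, angles in rad, forces in N, time in s.
With the tool pointing down it reaches from about 0.35 to 0.875 m from the base axis. Payload 4.2 kg.
Tool frame: the origin (TCP) lies midway between the tips of the shut fingers; the grasp point (between the pads) lies 19 mm behind it; y points along the fingers, z is the direction in which the jaws open and shut, and the axes are right-handed (so a half turn about y gives the same grasp; the last joint's range is limited). The gripper opens to 87 mm and grips with 3 to 60 N. Pads are 19 mm wide; open, the fingers measure 117 mm over their backs; the gripper's body (75 mm by 190 mm) begins 51 mm behind the grasp point.
Start: joints at [1.382, 0.385, 0.008, 0, -1.194, -0.259], TCP at [0.271, 0.563, 0.223] pointing down, gripper open.
Joint ranges: [-3.14, 3.14], [-1.21, 2.06], [-1.07, 1.41], [-3.16, 2.05], [-2.99, -0.16], [-3.1, 3.1]. Speed limits (rad/s): [2.79, 2.79, 3.14, 3.14, 3.14, 3.14].

INTERFACE

Orientations are given as a rotation vector (axis times angle).
In Python, from plant import sensors, vision, arm gives the robot as it stands.
- The arm moves only by the tool carry_out, never from a script. Its argument "series" is a list of rows, each an object with "fingers": the opening in per cent of the stroke, from 0 (shut) to 100 (fully open); "travel": the shift along the tool's x, y, z in mm, a list of three; "dr": the turn, a rotation vector about the tool's x, y, z in rad, a list of three. A call has 1 to 8 rows; each row shifts and turns the pose as measured when the row begins, along the tool's axes as they then stand; what a row does not reach is not made up. A row lasts 1/10 s, in which the tool goes at most 50 mm and 8.59 degrees, less where a joint would pass 70% of its speed; a pose out of reach is approached as far as the arm can. A call with a gripper value outside its range is refused whole. The fingers move at their own pace and stop on an object; "grip_force" is the grip in N (left out, the last holds). Time passes only in rows, so rows that do not move let the fingers close. It gives the time, the measured TCP pose, the force and the opening at its end, in the units of the state.
- sensors.get_state(): the state, without advancing time (a new reading comes with each control period).
- vision.snapshot(name): name is "scene" or "top" or "wrist"; returns (picture, depth): 420x560x3 uint8, red, green, blue; 420x560 float32, m along the optical axis (not along the pixel's ray), 0 where there is no reading.
- vision.get_calibration(name): a dict with "camera_matrix" (3x3 intrinsics, pixels), "dist_coeffs" ([k1, k2, p1, p2, k3] as OpenCV has them; the pictures are not rectified), "world_to_cam" (4x4, takes a point from world to camera coordinates); the wrist camera has in their place "hand_eye" (4x4, takes a point from camera to tool coordinates, whose origin is the TCP and whose axes are the tool frame's). Camera axes: x right, y down, z forward; pixel columns grow to the right and rows downward; lengths in m; the calibration is good to about 2 mm. A picture is of the moment at which its call begins: read the wrist's pose just before it. get_calibration takes no time and is no camera call.
- arm.sign_off(): hands the job in, once; it reports no verdict.
The state is a dict: "clock": time; "qpos": joint angles; "qvel": joint speeds; "effort": joint torques, N m; "position": TCP position; "ee_rot": TCP orientation; "ft_force": force on the tool from outside, world axes, zero at the start; "moment": the same for the moment, N m; "grip_width": opening from 0.0 (shut) to 1.0 (fully open).
Only numpy, scipy, OpenCV 4.12 (cv2) and the standard library are available. Lean on these libraries where they do the work, as an engineer would, in place of code of your own. Each camera call takes 0.05 s, during which the arm holds its last target. There are 200 camera calls.

TASK

Lay the loose yellow battery pack gently, flat and label up, on the floor of the open blue case, without letting it fall. Then shut the case's lid fully, and after that swing the steel hasp right over so that it lies flat on the lid with the brass staple standing through its slot. Leave the circuit board, the clear tub and the screwdriver where they are.

Things in the scene. Friction and masses are not known exactly. Their poses are not given: they have to be found in the camera images.
- case: Blue battery case fixed to the bench: open-topped box 160 (x) x 230 (y) x 70 mm high, walls and floor 5 mm thick, so inside 150 x 220 x 65 mm. Origin at the centre of its underside; x points from the front (hasp side, nearer the robot) to the back (lid hinge), y along the front, z up.
- lid (a joint): Angle of the case's blue lid, a flat panel 160 x 230 x 8 mm hinged along the back top rim: 0 = shut (lid's top face then 78 mm above the bench), growing as it opens upward to 1.75; 1.57 = standing straight up. The stiff hinge keeps it wherever it is left, and it takes about 3 N at the edge to move it.
- lid_hinge (a point): Point on the lid's hinge axis (parallel to the case's y) at mid-width, at the underside of the panel: 80 mm behind the case's centre, 70 mm up. The axes turn with the lid: x runs from the lid's free edge to the hinge, z out of its outer face.
- lid_edge (a point): Middle of the lid's free edge, on its outer face; 160 mm from the hinge.
- staple (a point): Top of the brass staple (a loop 17 mm wide along y, 5 mm thick, 13.5 mm tall) that stands on the lid's outer face at mid-width, 29 mm from the lid's free edge.
- hasp (a joint): Angle of the steel hasp, a strap 92 x 40 x 4 mm with a red end, hinged on the middle of the case's front top edge: 0 = swung over, flat on the shut lid; 1.57 = straight up; more = leaning out towards the robot (at most 2.8). It stays where it is left (stiff hinge, about 1 N at its end). Slot 20 x 20 mm, 25 to 44 mm from the hinge axis.
- hasp_hinge (a point): Point on the hasp's hinge axis (parallel to the case's y) at mid-width: 86 mm in front of the case's centre, 81 mm up. Axes turn with the hasp: x along the strap to its red end.
- hasp_tip (a point): Middle of the hasp's red end, 90 mm from its hinge axis, mid-thickness.
- pack: Yellow battery pack with grey ends and a pale label on top, 110 (x) x 50 (y) x 26 mm high, about 0.28 kg, lying flat on the bench. Origin at the centre of its underside, x along its length, z up through the label.
- board: Bystander: green circuit board 100 x 70 mm, 13 mm high over its parts, lying flat. Origin at the centre of its underside.
- tub: Bystander: clear open plastic tub 110 x 150 x 50 mm. Origin at the centre of its underside.
- driver: Bystander: green-handled screwdriver 190 mm long, lying along its x.

How it is judged:
By the outcome, as a careful person would: the job done as asked, in the order asked, and still so for the second after the job is handed in, with the robot touching nothing.
It also fails if it takes over 64 s, if anything falls off the work surface, if the arm or the gripper's body presses on something with over 40 N, if the wrist force passes 120 N, or if a joint passes its speed limit or range.

## Working session

There is one attempt and no reset: what is moved stays moved. The work goes in short steps, Python scripts to look and compute and a tool call to move; the robot and the scene stay as the last step left them, time stands still between calls to the robot, and variables do not carry over. Pictures are saved under pics/ and viewed, about 8 in all and at most 12, crops included, and the job is handed in when it is done.

Besides the shell and the picture viewer there is one more tool, called after "Request:" as name([rows], argument=value, ...), one row to a line, values as JSON. carry_out: Moves the arm, as the interface text tells. Its arguments: {"type":"object","properties":{"series":{"type":"array"},"grip_force":{"type":"number"}},"required":["series"]}

```bash
mkdir -p pics; cat > h.py <<'E'
import numpy as np, cv2
from scipy.spatial.transform import Rotation as R
from plant import sensors, vision, arm
def snap(n,f):
    s=sensors.get_state(); im,d=vision.snapshot(n)
    cv2.imwrite(f'pics/{f}.png',im[:,:,::-1]); np.savez(f'pics/{f}.npz',im=im,d=d,p=s['position'],r=s['ee_rot']); return im,d
def world(n,f,px):
    z=np.load(f'pics/{f}.npz'); c=vision.get_calibration(n); d=z['d']
    px=np.array(px,float).reshape(-1,2)
    u=cv2.undistortPoints(px.reshape(-1,1,2),np.array(c['camera_matrix']),np.array(c['dist_coeffs'])).reshape(-1,2)
    Z=np.array([d[int(round(v)),int(round(x))] for x,v in px])
    P=np.c_[u*Z[:,None],Z,np.ones(len(Z))]
    if n=='wrist':
        T=np.eye(4);T[:3,:3]=R.from_rotvec(z['r']).as_matrix();T[:3,3]=z['p'];T=T@np.array(c['hand_eye'])
    else: T=np.linalg.inv(np.array(c['world_to_cam']))
    return (P@T.T)[:,:3]
def st():
    s=sensors.get_state()
    print(s['clock'],np.round(s['position'],4),'\n',np.round(R.from_rotvec(s['ee_rot']).as_matrix(),3),'\nF',np.round(s['ft_force'],1),'g',s['grip_width'],'q',np.round(s['qpos'],3))
def to(p,Rm=None):
    """remaining move in tool axes: mm, rotvec"""
    s=sensors.get_state();A=R.from_rotvec(s['ee_rot'])
    print('travel',np.round(A.inv().apply(np.array(p)-s['position'])*1000,1), 'dr',None if Rm is None else np.round((A.inv()*R.from_matrix(Rm)).as_rotvec(),3))
E
python3 - <<'E'
from h import *
st()
a,_=snap('scene','s0');b,_=snap('top','t0')
for n in('scene','top'): print(n,np.round(vision.get_calibration(n)['world_to_cam'],2).tolist())
E
```

```text
0.0 [0.2703 0.5628 0.2215] 
 [[-0.901 -0.001 -0.433]
 [ 0.433 -0.002 -0.901]
 [-0.    -1.     0.002]] 
F [-0.3 -0.3 -0.1] g 1.0034843061328953 q [ 1.382e+00  3.860e-01  7.000e-03 -1.000e-03 -1.194e+00 -2.590e-01]
scene [[0.27, 0.96, -0.01, -0.14], [0.68, -0.2, -0.71, -0.33], [-0.68, 0.18, -0.71, 1.87], [0.0, 0.0, 0.0, 1.0]]
top [[-0.0, -1.0, 0.0, -0.04], [-0.98, 0.0, -0.2, 0.57], [0.2, -0.0, -0.98, 1.26], [0.0, 0.0, 0.0, 1.0]]
```

View pics/t0.png

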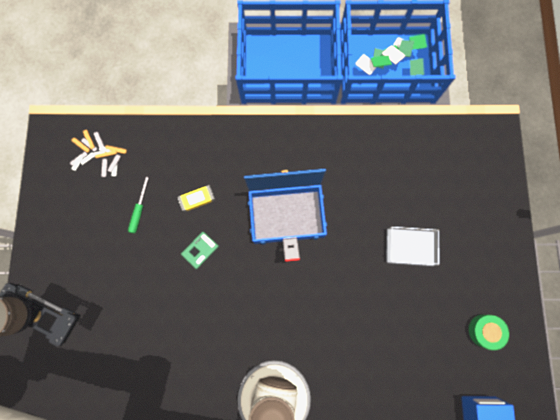

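View pics/s0.png

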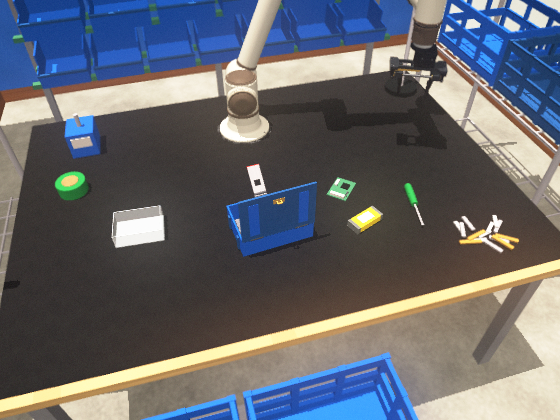

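The top view shows the case at (288,213) with its lid up, the hasp leaning out at (291,250), the pack at (196,198), the board at (200,250), the driver at (137,205) and the tub at (413,246). The scene view agrees.

```bash
python3 - <<'E'
from h import *
z=np.load('pics/t0.npz');im=z['im'];x0,y0,x1,y1=170,160,335,270
cv2.imwrite('pics/t0c.png',cv2.resize(im[y0:y1,x0:x1,::-1],None,fx=4.8,fy=4.8,interpolation=cv2.INTER_CUBIC))
hsv=cv2.cvtColor(im,cv2.COLOR_RGB2HSV)
P=world('top','t0',[(x,y) for y in range(y0,y1) for x in range(x0,x1)]).reshape(y1-y0,x1-x0,3)
sub=P.reshape(-1,3)
# pack by height
X,Y,Z=P[...,0],P[...,1],P[...,2]
cols=np.arange(x0,x1)[None,:]+0*Z; rows=np.arange(y0,y1)[:,None]+0*Z
m=(Z>.018)&(Z<.04)&(cols<225)&(rows<220)
r=cv2.minAreaRect((P[m][:,:2]*1000).astype(np.float32));print('pack',r,np.median(Z[m]))
m=(Z>.055)&(Z<.08)&(cols>240)&(rows>180)&(rows<245)
r=cv2.minAreaRect((P[m][:,:2]*1000).astype(np.float32));print('case',r,m.sum())
m=(cols>250)&(cols<325)&(Z>.1)&(rows<200);q=P[m];print('lid',q.min(0),q.max(0),np.polyfit(q[:,2],q[:,0],1))
m=(cols>278)&(cols<304)&(rows>237)&(Z>.03);q=P[m];print('hasp',q.min(0),q.max(0),np.median(q,0))
print('bench',np.median(Z[(cols<240)&(rows>225)]))
E
```

```text
pack ((625.19091796875, 259.3287353515625), (51.501590728759766, 109.31678771972656), 21.03466033935547) 0.025697670189013255
case ((564.6166381835938, -40.520111083984375), (167.67404174804688, 239.77166748046875), 5.2543864250183105) 591
lid [ 0.31642765 -0.14712041  0.100213  ] [0.66673505 0.06956857 1.3492648 ] [-0.2519913   0.69153624]
hasp [ 0.31642765 -0.08114924  0.0302635 ] [ 0.49002068 -0.0171238   1.3492648 ] [ 0.44492108 -0.05084515  0.11797785]
bench 0.00042346465275455714
```

View pics/t0c.png

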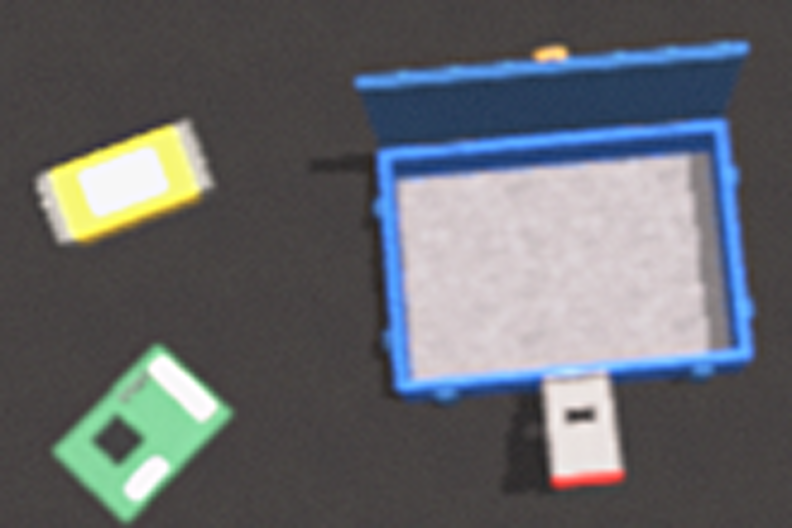

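The crop shows the pack and a case with a yaw of about 5°. The hasp leans out towards the robot. Now I'll move above the pack.

Request:
carry_out([
  {"fingers": 100,"travel": [0,0,0],"dr": [0,0.149,0]},
  {"fingers": 100,"travel": [0,0,0],"dr": [0,0.149,0]},
  {"fingers": 100,"travel": [0,0,0],"dr": [0,0.149,0]},
  {"fingers": 100,"travel": [0,0,0],"dr": [0,0.149,0]},
  {"fingers": 100,"travel": [0,0,0],"dr": [0,0.149,0]},
  {"fingers": 100,"travel": [-40,5,-22],"dr": [0,0,0]},
  {"fingers": 100,"travel": [-40,5,-22],"dr": [0,0,0]},
  {"fingers": 100,"travel": [-40,5,-22],"dr": [0,0,0]},
])

```text
clock: 0.9
position: [0.3728, 0.4744, 0.2016]
ee_rot: [-1.009, -1.472, 1.487]
ft_force: [1.1, 0.4, -0.2]
grip_width: 0.997
```

```bash
python3 - <<'E'
from h import *
st()
t=np.radians(201);z=[np.cos(t),np.sin(t),0]
to([.625,.259,.2],np.c_[[z[1],-z[0],0],[0,0,-1],z])
E
```

```text
0.9 [0.3728 0.4744 0.2016] 
 [[-0.365 -0.004 -0.931]
 [ 0.931 -0.008 -0.365]
 [-0.006 -1.     0.007]] 
F [ 1.1  0.4 -0.2] g 0.9966681942653148 q [ 1.172e+00  3.680e-01 -7.200e-02 -1.000e-03 -1.140e+00 -7.980e-01]
travel [-292.6    2.3 -156. ] dr [-0.007  0.008 -0.006]
```

Request:
carry_out([
  {"fingers": 100,"travel": [-42,0,-22],"dr": [-0.007,0.008,-0.006]},
  {"fingers": 100,"travel": [-42,0,-22],"dr": [0,0,0]},
  {"fingers": 100,"travel": [-42,0,-22],"dr": [0,0,0]},
  {"fingers": 100,"travel": [-42,0,-22],"dr": [0,0,0]},
  {"fingers": 100,"travel": [-42,0,-22],"dr": [0,0,0]},
  {"fingers": 100,"travel": [-42,0,-22],"dr": [0,0,0]},
  {"fingers": 100,"travel": [-30,0,-16],"dr": [0,0,0]},
  {"fingers": 100,"travel": [0,0,0],"dr": [0,0,0]},
])

```text
clock: 1.7
position: [0.6214, 0.2493, 0.1955]
ee_rot: [-1.014, -1.461, 1.478]
ft_force: [0.0, 0.6, 0.1]
grip_width: 1.002
```

```bash
python3 - <<'E'
from h import *
st()
im,d=snap('wrist','w1')
P=world('wrist','w1',[(x,y) for y in range(0,420,2) for x in range(0,560,2)])
m=(P[:,2]>.018)&(P[:,2]<.034)&(np.hypot(P[:,0]-.625,P[:,1]-.259)<.09)
print(cv2.minAreaRect((P[m][:,:2]*1000).astype(np.float32)),np.median(P[m][:,2]))
t=np.radians(201);z=[np.cos(t),np.sin(t),0]
to([.625,.259,.2],np.c_[[z[1],-z[0],0],[0,0,-1],z])
E
```

```text
1.7 [0.6214 0.2493 0.1955] 
 [[-0.353 -0.007 -0.935]
 [ 0.935 -0.007 -0.353]
 [-0.004 -1.     0.009]] 
F [0.  0.6 0.1] g 1.0019841233296594 q [ 6.230e-01  4.830e-01  9.600e-02  1.000e-03 -1.194e+00 -2.620e-01]
((625.5926513671875, 260.31298828125), (49.32052993774414, 110.23877716064453), 21.466215133666992) 0.025753502093183833
travel [ 6.3 -4.7 -7.5] dr [-0.01  -0.004 -0.003]
```

View pics/w1.png

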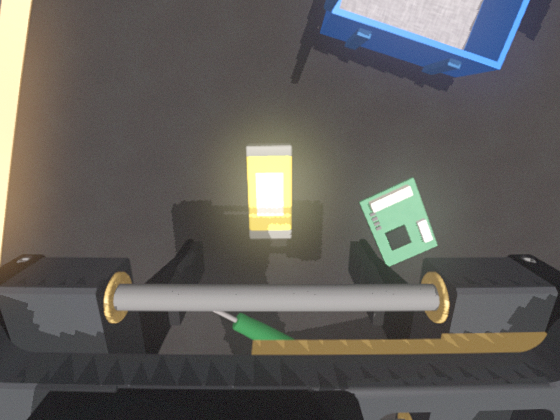

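Request:
carry_out([
  {"fingers": 100,"travel": [9,20,-8],"dr": [-0.01,-0.01,-0.003]},
  {"fingers": 100,"travel": [0,40,0],"dr": [0,0,0]},
  {"fingers": 100,"travel": [0,40,0],"dr": [0,0,0]},
  {"fingers": 100,"travel": [0,30,0],"dr": [0,0,0]},
  {"fingers": 100,"travel": [0,0,0],"dr": [0,0,0]},
])

```text
clock: 2.25
position: [0.6216, 0.266, 0.0625]
ee_rot: [-1.007, -1.483, 1.478]
ft_force: [-0.3, 0.3, -0.1]
grip_width: 0.999
```

```bash
python3 - <<'E'
from h import *
st()
t=np.radians(201.5);z=[np.cos(t),np.sin(t),0]
to([.6255,.260,.007],np.c_[[z[1],-z[0],0],[0,0,-1],z])
E
```

```text
2.25 [0.6216 0.266  0.0625] 
 [[-0.367  0.002 -0.93 ]
 [ 0.93   0.003 -0.367]
 [ 0.002 -1.    -0.003]] 
F [-0.3  0.3 -0.1] g 0.9992984380981802 q [ 0.642  0.605 -0.048 -0.001 -0.915 -0.265]
travel [-7.1 55.5 -1.3] dr [0.003 0.001 0.002]
```

Request:
carry_out([
  {"fingers": 100,"travel": [-7,20,-1],"dr": [0.003,0.001,0.002]},
  {"fingers": 100,"travel": [0,17,0],"dr": [0,0,0]},
  {"fingers": 100,"travel": [0,11,0],"dr": [0,0,0]},
  {"fingers": 100,"travel": [0,4,0],"dr": [0,0,0]},
  {"fingers": 100,"travel": [0,0,0],"dr": [0,0,0]},
])

```text
clock: 2.75
position: [0.6261, 0.2656, 0.0157]
ee_rot: [-1.008, -1.492, 1.481]
ft_force: [-0.9, 0.2, 0.2]
grip_width: 0.997
```

```bash
python3 - <<'E'
from h import *
st()
t=np.radians(201.5);z=[np.cos(t),np.sin(t),0]
to([.6255,.260,.007],np.c_[[z[1],-z[0],0],[0,0,-1],z])
E
```

```text
2.75 [0.6261 0.2656 0.0157] 
 [[-0.374  0.007 -0.928]
 [ 0.928  0.003 -0.374]
 [ 0.    -1.    -0.008]] 
F [-0.9  0.2  0.2] g 0.9974428194343702 q [ 0.639  0.661 -0.079  0.003 -0.823 -0.258]
travel [-5.   8.7  2.7] dr [0.008 0.008 0.   ]
```

Request:
carry_out([
  {"fingers": 100,"travel": [-3,5,1],"dr": [0.005,0.005,0]},
  {"fingers": 100,"travel": [-1,3,1],"dr": [0,0,0]},
  {"fingers": 0,"travel": [0,0,0],"dr": [0,0,0]},
  {"fingers": 0,"travel": [0,0,0],"dr": [0,0,0]},
  {"fingers": 0,"travel": [0,0,0],"dr": [0,0,0]},
  {"fingers": 0,"travel": [0,0,0],"dr": [0,0,0]},
  {"fingers": 0,"travel": [0,0,0],"dr": [0,0,0]},
  {"fingers": 0,"travel": [0,0,0],"dr": [0,0,0]},
], grip_force=30)

```text
clock: 3.55
position: [0.6257, 0.2611, 0.011]
ee_rot: [-1.008, -1.485, 1.479]
ft_force: [-3.3, -1.0, 2.7]
grip_width: 0.572
```

```bash
python3 - <<'E'
from h import *
st()
E
```

```text
3.55 [0.6257 0.2611 0.011 ] 
 [[-0.369  0.003 -0.93 ]
 [ 0.93   0.002 -0.369]
 [ 0.    -1.    -0.004]] 
F [-3.3 -1.   2.7] g 0.5719296651181699 q [ 0.633  0.666 -0.084  0.001 -0.817 -0.256]
```

Request:
carry_out([
  {"fingers": 0,"travel": [0,-10,0],"dr": [0,0,0]},
  {"fingers": 0,"travel": [0,-25,0],"dr": [0,0,0]},
  {"fingers": 0,"travel": [0,-40,0],"dr": [0,0,0]},
  {"fingers": 0,"travel": [0,-40,0],"dr": [0,0,0]},
  {"fingers": 0,"travel": [0,-40,0],"dr": [0,0,0]},
  {"fingers": 0,"travel": [0,-30,0],"dr": [0,0,0]},
  {"fingers": 0,"travel": [0,0,0],"dr": [0,-0.14,0]},
  {"fingers": 0,"travel": [0,0,0],"dr": [0,-0.14,0]},
])

```text
clock: 4.35
position: [0.6248, 0.2607, 0.2011]
ee_rot: [-0.817, -1.682, 1.677]
ft_force: [-0.7, 0.4, -3.8]
grip_width: 0.567
```

Request:
carry_out([
  {"fingers": 0,"travel": [0,0,0],"dr": [0,-0.14,0]},
  {"fingers": 0,"travel": [0,0,0],"dr": [0,-0.14,0]},
  {"fingers": 0,"travel": [0,0,0],"dr": [0,-0.14,0]},
  {"fingers": 0,"travel": [0,0,0],"dr": [0,-0.14,0]},
  {"fingers": 0,"travel": [0,0,0],"dr": [0,-0.14,0]},
  {"fingers": 0,"travel": [0,0,0],"dr": [0,-0.14,0]},
  {"fingers": 0,"travel": [0,0,0],"dr": [0,-0.14,0]},
  {"fingers": 0,"travel": [0,0,0],"dr": [0,0,0]},
])

```text
clock: 5.15
position: [0.6243, 0.2613, 0.2012]
ee_rot: [-0.122, 2.169, -2.153]
ft_force: [0.0, -0.1, -2.2]
grip_width: 0.567
```

```bash
python3 - <<'E'
from h import *
st()
t=np.radians(-84.75);z=[np.cos(t),np.sin(t),0]
to([.48,.08,.21],np.c_[[z[1],-z[0],0],[0,0,-1],z])
E
```

```text
5.15 [0.6243 0.2613 0.2012] 
 [[-0.993  0.002  0.115]
 [-0.115  0.007 -0.993]
 [-0.003 -1.    -0.007]] 
F [ 0.  -0.1 -2.2] g 0.5672905653744866 q [ 0.633  0.484  0.115 -0.005 -1.196  1.055]
travel [164.1 -10.4 163.5] dr [ 0.007  0.023 -0.003]
```

Request:
carry_out([
  {"fingers": 0,"travel": [25,-4,35],"dr": [0.007,0.02,0]},
  {"fingers": 0,"travel": [25,-4,35],"dr": [0,0,0]},
  {"fingers": 0,"travel": [25,-4,35],"dr": [0,0,0]},
  {"fingers": 0,"travel": [25,-4,35],"dr": [0,0,0]},
  {"fingers": 0,"travel": [25,-4,35],"dr": [0,0,0]},
  {"fingers": 0,"travel": [25,-4,35],"dr": [0,0,0]},
  {"fingers": 0,"travel": [25,-4,35],"dr": [0,0,0]},
  {"fingers": 0,"travel": [0,0,0],"dr": [0,0,0]},
])

```text
clock: 5.95
position: [0.4643, -0.0055, 0.2266]
ee_rot: [-0.071, 2.186, -2.183]
ft_force: [0.9, 0.1, -3.2]
grip_width: 0.57
```

```bash
python3 - <<'E'
from h import *
st()
snap('wrist','w2')
E
```

```text
5.95 [ 0.4643 -0.0055  0.2266] 
 [[-0.998  0.004  0.069]
 [-0.069  0.001 -0.998]
 [-0.004 -1.    -0.001]] 
F [ 0.9  0.1 -3.2] g 0.5700522606065848 q [ 0.34   0.103 -0.363  0.    -1.101  1.3  ]
```

View pics/w2.png

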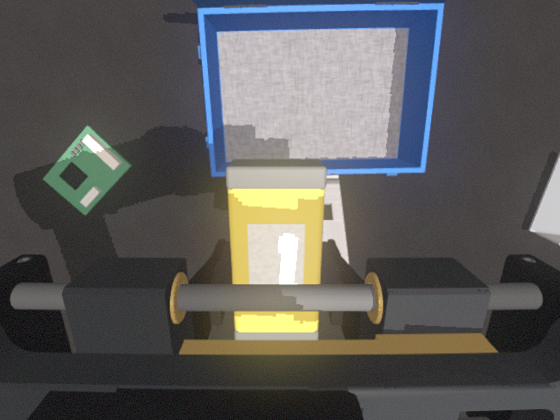

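The rim is clear from about (203,12) to (440,8) and down to (428,170) and (213,173). The pack is held level and square to the jaws.

```bash
python3 - <<'E'
from h import *
P=world('wrist','w2',[(x,y) for y in range(420) for x in range(560)])
xy=(P[:,:2]*1000).astype(np.float32)
for lo,hi in((.067,.073),(.064,.075)):
    m=(P[:,2]>lo)&(P[:,2]<hi)&(P[:,0]>.45)&(P[:,0]<.7)&(abs(P[:,1]+.04)<.14)
    print(m.sum(),cv2.minAreaRect(xy[m]))
m=(P[:,2]>.0)&(P[:,2]<.012)&(P[:,0]>.5)&(P[:,0]<.64)&(abs(P[:,1]+.04)<.10)
print('floor',cv2.minAreaRect(xy[m]),np.median(P[m][:,2]))
print(np.round(world('wrist','w2',[(203,13),(439,9),(427,168),(214,173),(279,182),(320,200),(245,200),(340,250),(338,210)]),4))
to([0,0,0])
E
```

```text
4164 ((565.724365234375, -40.864601135253906), (160.6258544921875, 231.28692626953125), 5.457093238830566)
5019 ((565.7708740234375, -40.81449890136719), (160.66896057128906, 231.39585876464844), 5.373271465301514)
floor ((569.999755859375, -40.005157470703125), (139.93995666503906, 200.0009002685547), 0.01595696620643139) 0.005502680859862552
[[ 6.306e-01  7.600e-02  6.970e-02]
 [ 6.502e-01 -1.442e-01  7.010e-02]
 [ 4.903e-01 -2.008e-01 -5.000e-04]
 [ 4.788e-01  6.400e-02  6.890e-02]
 [ 5.128e-01 -2.200e-03  2.404e-01]
 [ 5.051e-01 -2.380e-02  2.411e-01]
 [ 5.030e-01  1.430e-02  2.429e-01]
 [ 4.276e-01 -6.650e-02  1.331e-01]
 [ 4.575e-01 -6.630e-02  1.045e-01]]
travel [465.9 224.1 -36.4] dr None
```

```bash
cat >> h.py <<'E'
def tz(deg):
    t=np.radians(deg);z=[np.cos(t),np.sin(t),0];return np.c_[[z[1],-z[0],0],[0,0,-1],z]
CY=np.radians(5.4);CC=np.array([.5657,-.0408,0])
CR=R.from_euler('z',CY)
def case(x,y,z): return CC+CR.apply([x,y,z])
E
python3 - <<'E'
from h import *
print(np.round(vision.get_calibration('wrist')['hand_eye'],3))
print(case(-.01,0,.1)); to(case(-.01,0,.1),tz(-84.6))
E
```

```text
[[-0.001  0.954  0.3   -0.083]
 [-0.001 -0.3    0.954 -0.162]
 [ 1.     0.     0.001 -0.002]
 [ 0.     0.     0.     1.   ]]
[ 0.55574438 -0.04174108  0.1       ]
travel [-86.1 127.2  43.9] dr [ 0.001 -0.024 -0.006]
```

```bash
python3 - <<'E'
from h import *
for n,f in(('top','t0'),('scene','s0')):
    P=world(n,f,[(x,y) for y in range(160,260) for x in range(200,340)])
    Q=CR.inv().apply(P-CC)
    m=(Q[:,0]>.05)&(Q[:,0]<.16)&(abs(Q[:,1])<.1)&(Q[:,2]>.09)&(Q[:,2]<.25)
    q=Q[m];print(n,m.sum());
    for a in np.arange(.09,.25,.03):
        s=q[(q[:,2]>a)&(q[:,2]<a+.03)]
        if len(s): print(round(a,2),len(s),np.round(np.percentile(s[:,0],[5,50,95]),4))
E
```

```text
top 989
0.09 147 [0.0796 0.0807 0.0817]
0.12 159 [0.0791 0.0802 0.0813]
0.15 175 [0.0787 0.0797 0.0808]
0.18 191 [0.0784 0.0795 0.0956]
0.21 317 [0.0782 0.08   0.086 ]
scene 2477
0.09 459 [0.0832 0.0863 0.0896]
0.12 477 [0.0831 0.086  0.0889]
0.15 512 [0.083  0.0858 0.0887]
0.18 523 [0.0825 0.0852 0.0887]
0.21 506 [0.0788 0.0841 0.0873]
```

The lid stands exactly vertical and the wrist camera sits 83 mm ahead of the tool, so it would hit the lid. I'll turn the wrist half round so the camera faces the robot.

Request:
carry_out([
  {"fingers": 0,"travel": [0,0,0],"dr": [0,0.148,0]},
  {"fingers": 0,"travel": [0,0,0],"dr": [0,0.148,0]},
  {"fingers": 0,"travel": [0,0,0],"dr": [0,0.148,0]},
  {"fingers": 0,"travel": [0,0,0],"dr": [0,0.148,0]},
  {"fingers": 0,"travel": [0,0,0],"dr": [0,0.148,0]},
  {"fingers": 0,"travel": [0,0,0],"dr": [0,0.148,0]},
  {"fingers": 0,"travel": [0,0,0],"dr": [0,0.148,0]},
  {"fingers": 0,"travel": [0,0,0],"dr": [0,0.148,0]},
])

```text
clock: 6.8
position: [0.4709, 0.0009, 0.2279]
ee_rot: [-0.977, -1.538, 1.516]
ft_force: [-0.1, -0.3, -3.2]
grip_width: 0.571
```

Request:
carry_out([
  {"fingers": 0,"travel": [0,0,0],"dr": [0,0.148,0]},
  {"fingers": 0,"travel": [0,0,0],"dr": [0,0.148,0]},
  {"fingers": 0,"travel": [0,0,0],"dr": [0,0.148,0]},
  {"fingers": 0,"travel": [0,0,0],"dr": [0,0.148,0]},
  {"fingers": 0,"travel": [0,0,0],"dr": [0,0.148,0]},
  {"fingers": 0,"travel": [0,0,0],"dr": [0,0.148,0]},
  {"fingers": 0,"travel": [0,0,0],"dr": [0,0.148,0]},
  {"fingers": 0,"travel": [0,0,0],"dr": [0,0.148,0]},
])

```text
clock: 7.6
position: [0.4765, 0.0079, 0.2276]
ee_rot: [-1.475, -0.649, 0.617]
ft_force: [0.3, 0.5, -3.2]
grip_width: 0.571
```

Request:
carry_out([
  {"fingers": 0,"travel": [0,0,0],"dr": [0,0.148,0]},
  {"fingers": 0,"travel": [0,0,0],"dr": [0,0.148,0]},
  {"fingers": 0,"travel": [0,0,0],"dr": [0,0.148,0]},
  {"fingers": 0,"travel": [0,0,0],"dr": [0,0.148,0]},
  {"fingers": 0,"travel": [0,0,0],"dr": [0,0.148,0]},
  {"fingers": 0,"travel": [0,0,0],"dr": [0,0,0]},
])

```text
clock: 8.2
position: [0.4806, 0.0132, 0.2273]
ee_rot: [-1.56, -0.063, 0.029]
ft_force: [0.5, 0.4, -2.7]
grip_width: 0.568
```

```bash
python3 - <<'E'
from h import *
st(); to(case(-.008,0,.13),tz(95.4))
E
```

```text
8.2 [0.4806 0.0132 0.2273] 
 [[ 0.998  0.021 -0.059]
 [ 0.059  0.011  0.998]
 [ 0.022 -1.     0.01 ]] 
F [ 0.5  0.4 -2.7] g 0.5682410747389365 q [ 0.364  0.122 -0.338 -0.003 -1.087 -1.875]
travel [ 71.7  98.3 -60.2] dr [-0.01  -0.036  0.022]
```

Request:
carry_out([
  {"fingers": 0,"travel": [18,0,-15],"dr": [-0.01,-0.036,0.022]},
  {"fingers": 0,"travel": [18,0,-15],"dr": [0,0,0]},
  {"fingers": 0,"travel": [18,0,-15],"dr": [0,0,0]},
  {"fingers": 0,"travel": [15,0,-12],"dr": [0,0,0]},
  {"fingers": 0,"travel": [0,30,0],"dr": [0,0,0]},
  {"fingers": 0,"travel": [0,30,0],"dr": [0,0,0]},
  {"fingers": 0,"travel": [0,20,0],"dr": [0,0,0]},
  {"fingers": 0,"travel": [0,0,0],"dr": [0,0,0]},
])

```text
clock: 9.0
position: [0.5635, -0.0349, 0.1451]
ee_rot: [-1.568, -0.097, 0.086]
ft_force: [0.7, -0.9, -3.5]
grip_width: 0.568
```

```bash
python3 - <<'E'
from h import *
st(); to(case(-.008,0,.03),tz(95.4))
E
```

```text
9.0 [ 0.5635 -0.0349  0.1451] 
 [[ 0.993  0.007 -0.117]
 [ 0.117  0.001  0.993]
 [ 0.007 -1.     0.   ]] 
F [ 0.7 -0.9 -3.5] g 0.5677583262250337 q [ 2.26e-01  3.48e-01 -2.58e-01  1.00e-03 -9.58e-01 -1.68e+00]
travel [ -7.3 115.   -5.9] dr [-0.     0.023  0.007]
```

Request:
carry_out([
  {"fingers": 0,"travel": [-7,0,-6],"dr": [0,0.022,0.007]},
  {"fingers": 0,"travel": [0,0,0],"dr": [0,0,0]},
  {"fingers": 0,"travel": [0,30,0],"dr": [0,0,0]},
  {"fingers": 0,"travel": [0,30,0],"dr": [0,0,0]},
  {"fingers": 0,"travel": [0,25,0],"dr": [0,0,0]},
  {"fingers": 0,"travel": [0,15,0],"dr": [0,0,0]},
  {"fingers": 0,"travel": [0,0,0],"dr": [0,0,0]},
])

```text
clock: 9.7
position: [0.5667, -0.0409, 0.053]
ee_rot: [-1.569, -0.096, 0.061]
ft_force: [0.4, 0.3, -2.5]
grip_width: 0.573
```

```bash
python3 - <<'E'
from h import *
st(); to(case(-.008,0,.0155),tz(95.4))
E
```

```text
9.7 [ 0.5667 -0.0409  0.053 ] 
 [[ 0.995  0.022 -0.099]
 [ 0.099  0.002  0.995]
 [ 0.022 -1.    -0.   ]] 
F [ 0.4  0.3 -2.5] g 0.5733680306775644 q [ 0.215  0.458 -0.362  0.005 -0.729 -1.689]
travel [-9.8 37.3  0.2] dr [0.    0.005 0.022]
```

Request:
carry_out([
  {"fingers": 0,"travel": [-5,8,0],"dr": [0,0.005,0.018]},
  {"fingers": 0,"travel": [-4,8,0],"dr": [0,0,0]},
  {"fingers": 0,"travel": [0,6,0],"dr": [0,0,0]},
  {"fingers": 0,"travel": [0,3,0],"dr": [0,0,0]},
  {"fingers": 0,"travel": [0,0,0],"dr": [0,0,0]},
])

```text
clock: 10.2
position: [0.5613, -0.0412, 0.0312]
ee_rot: [-1.569, -0.086, 0.065]
ft_force: [-0.2, -0.4, -3.0]
grip_width: 0.57
```

```bash
python3 - <<'E'
from h import *
st(); to(case(-.008,0,.0155),tz(95.4))
E
```

```text
10.2 [ 0.5613 -0.0412  0.0312] 
 [[ 0.995  0.013 -0.096]
 [ 0.096  0.001  0.995]
 [ 0.013 -1.    -0.   ]] 
F [-0.2 -0.4 -3. ] g 0.5695725319711951 q [ 0.216  0.486 -0.386  0.003 -0.686 -1.693]
travel [-3.8 15.6  0. ] dr [0.    0.002 0.013]
```

Request:
carry_out([
  {"fingers": 0,"travel": [-3,5,0],"dr": [0,0.002,0.012]},
  {"fingers": 0,"travel": [0,4,0],"dr": [0,0,0]},
  {"fingers": 0,"travel": [0,2,0],"dr": [0,0,0]},
  {"fingers": 0,"travel": [0,2,0],"dr": [0,0,0]},
  {"fingers": 0,"travel": [0,0,0],"dr": [0,0,0]},
])

```text
clock: 10.7
position: [0.5589, -0.0415, 0.0176]
ee_rot: [-1.57, -0.075, 0.072]
ft_force: [0.6, -0.9, -2.0]
grip_width: 0.57
```

```bash
python3 - <<'E'
from h import *
st(); to(case(-.008,0,.0155),tz(95.4))
E
```

```text
10.7 [ 0.5589 -0.0415  0.0176] 
 [[ 0.996  0.002 -0.094]
 [ 0.094 -0.     0.996]
 [ 0.002 -1.    -0.   ]] 
F [ 0.6 -0.9 -2. ] g 0.570356956480975 q [ 2.150e-01  5.070e-01 -3.930e-01  1.000e-03 -6.690e-01 -1.693e+00]
travel [-1.2  2.1  0.1] dr [ 0.    -0.     0.002]
```

Request:
carry_out([
  {"fingers": 0,"travel": [0,1.5,0],"dr": [0,0,0]},
  {"fingers": 0,"travel": [0,0,0],"dr": [0,0,0]},
])

```text
clock: 10.9
position: [0.5593, -0.0414, 0.0162]
ee_rot: [-1.57, -0.076, 0.072]
ft_force: [0.7, -0.1, -3.1]
grip_width: 0.573
```

Request:
carry_out([
  {"fingers": 0,"travel": [0,1.5,0],"dr": [0,0,0]},
  {"fingers": 0,"travel": [0,0,0],"dr": [0,0,0]},
])

```text
clock: 11.1
position: [0.5596, -0.0413, 0.0164]
ee_rot: [-1.57, -0.077, 0.072]
ft_force: [0.1, 0.6, -3.6]
grip_width: 0.566
```

Request:
carry_out([
  {"fingers": 0,"travel": [0,1.5,0],"dr": [0,0,0]},
  {"fingers": 0,"travel": [0,1,0],"dr": [0,0,0]},
])

```text
clock: 11.3
position: [0.56, -0.0412, 0.016]
ee_rot: [-1.571, -0.078, 0.072]
ft_force: [-2.5, 0.6, 6.3]
grip_width: 0.569
```

Request:
carry_out([
  {"fingers": 0,"travel": [0,1,0],"dr": [0,0,0]},
  {"fingers": 0,"travel": [0,0,0],"dr": [0,0,0]},
])

```text
clock: 11.5
position: [0.5599, -0.0412, 0.0161]
ee_rot: [-1.571, -0.078, 0.072]
ft_force: [-0.9, 0.2, -2.2]
grip_width: 0.575
```

Request:
carry_out([
  {"fingers": 0,"travel": [0,1.5,0],"dr": [0,0,0]},
  {"fingers": 0,"travel": [0,0.5,0],"dr": [0,0,0]},
  {"fingers": 62,"travel": [0,0,0],"dr": [0,0,0]},
  {"fingers": 72,"travel": [0,0,0],"dr": [0,0,0]},
  {"fingers": 80,"travel": [0,0,0],"dr": [0,0,0]},
  {"fingers": 80,"travel": [0,0,0],"dr": [0,0,0]},
])

```text
clock: 12.1
position: [0.5618, -0.0411, 0.0161]
ee_rot: [-1.571, -0.083, 0.07]
ft_force: [-0.0, 0.3, 0.4]
grip_width: 0.771
```

Request:
carry_out([
  {"fingers": 80,"travel": [0,-20,0],"dr": [0,0,0]},
  {"fingers": 80,"travel": [0,-40,0],"dr": [0,0,0]},
  {"fingers": 80,"travel": [0,-40,0],"dr": [0,0,0]},
  {"fingers": 50,"travel": [0,-40,0],"dr": [0,0,0]},
  {"fingers": 0,"travel": [-20,-30,0],"dr": [0,0,0]},
  {"fingers": 0,"travel": [-30,0,0],"dr": [0,0,0]},
  {"fingers": 0,"travel": [-30,0,0],"dr": [0,0,0]},
  {"fingers": 0,"travel": [0,0,0],"dr": [0,0,0]},
])

```text
clock: 12.9
position: [0.4799, -0.0491, 0.1914]
ee_rot: [-1.572, -0.082, 0.07]
ft_force: [-0.2, -0.8, 1.0]
grip_width: 0.428
```

```bash
python3 - <<'E'
from h import *
st(); snap('top','t1'); snap('scene','s1')
a=cv2.imread('pics/t1.png')[150:270,230:340]
cv2.imwrite('pics/t1c.png',cv2.resize(a,None,fx=5,fy=5,interpolation=cv2.INTER_CUBIC))
P=world('top','t1',[(x,y) for y in range(150,300) for x in range(230,340)]); Q=CR.inv().apply(P-CC)
m=(abs(Q[:,0])<.07)&(abs(Q[:,1])<.1)&(Q[:,2]>.02)&(Q[:,2]<.05)
print(cv2.minAreaRect((Q[m][:,:2]*1000).astype(np.float32)),np.percentile(Q[m][:,2],[5,50,95]))
m=(abs(Q[:,1])<.02)&(Q[:,0]<-.09)&(Q[:,0]>-.2)&(Q[:,2]>.05)&(Q[:,2]<.2)
q=Q[m];print('hasp',len(q),np.polyfit(q[:,0],q[:,2],1),q[q[:,0].argmin()],q.min(0),q.max(0),q.mean(0))
E
```

```text
12.9 [ 0.4799 -0.0491  0.1914] 
 [[ 0.995  0.008 -0.097]
 [ 0.097 -0.002  0.995]
 [ 0.008 -1.    -0.003]] 
F [-0.2 -0.8  1. ] g 0.42825770354135223 q [ 0.238  0.165 -0.386  0.004 -1.013 -1.715]Traceback (most recent call last):
  File "<stdin>", line 7, in <module>
    return _quantile_unchecked(
        a, q, axis, out, overwrite_input, method, keepdims, weights)
    return _ureduce(a,
                    func=_quantile_ureduce_func,
    ...<5 lines>...
                    overwrite_input=overwrite_input,
                    method=method)
    r = func(a, **kwargs)
    result = _quantile(arr,
                       quantiles=q,
    ...<2 lines>...
                       out=out,
                       weights=wgt)
    slices_having_nans = np.isnan(arr[-1, ...])
                                  ~~~^^^^^^^^^
IndexError: index -1 is out of bounds for axis 0 with size 0
```

View pics/t1c.png

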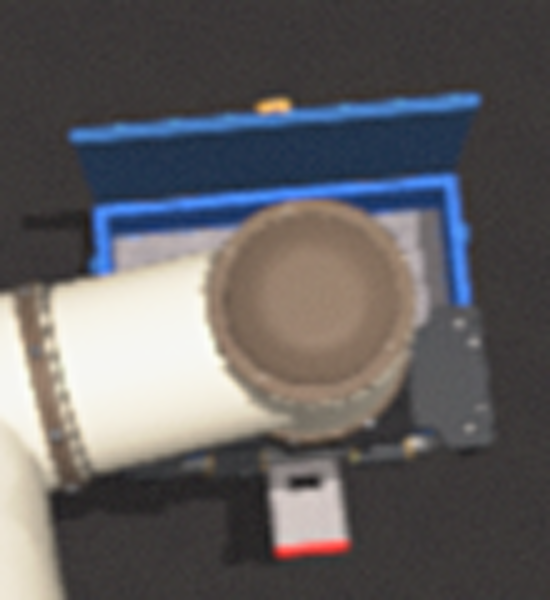

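The pack is released, though the arm hides it here; the hasp and the upright lid are unmoved. Next I go over the lid to push it shut from behind, at case y=+45 to miss the staple.

Request:
carry_out([
  {"fingers": 0,"travel": [0,-40,0],"dr": [0,0,0]},
  {"fingers": 0,"travel": [0,-40,0],"dr": [0,0,0]},
  {"fingers": 0,"travel": [0,-20,0],"dr": [0,0,0]},
  {"fingers": 0,"travel": [40,0,8],"dr": [0,0,0]},
  {"fingers": 0,"travel": [45,0,10],"dr": [0,0,0]},
  {"fingers": 0,"travel": [45,0,10],"dr": [0,0,0]},
  {"fingers": 0,"travel": [45,0,10],"dr": [0,0,0]},
  {"fingers": 0,"travel": [40,0,10],"dr": [0,0,0]},
])

```text
clock: 13.8
position: [0.7025, 0.0213, 0.2967]
ee_rot: [-1.574, -0.085, 0.065]
ft_force: [1.0, 0.2, 0.1]
grip_width: 0.007
```

```bash
python3 - <<'E'
from h import *
st(); to(case(.125,.045,.26),tz(95.4))
im,d=snap('top','t2')
P=world('top','t2',[(x,y) for y in range(150,300) for x in range(230,340)]); Q=CR.inv().apply(P-CC)
m=(abs(Q[:,0])<.07)&(abs(Q[:,1])<.1)&(Q[:,2]>.02)&(Q[:,2]<.05)
print(m.sum(),len(Q[m]) and (cv2.minAreaRect((Q[m][:,:2]*1000).astype(np.float32)),np.percentile(Q[m][:,2],[5,50,95])))
m=(abs(Q[:,1])<.02)&(Q[:,0]<-.09)&(Q[:,0]>-.2)&(Q[:,2]>.05)&(Q[:,2]<.2)
q=Q[m];print('hasp',len(q),len(q) and (np.polyfit(q[:,0],q[:,2],1),q.min(0),q.max(0),q.mean(0)))
E
```

```text
13.8 [0.7025 0.0213 0.2967] 
 [[ 0.995  0.013 -0.096]
 [ 0.096 -0.004  0.995]
 [ 0.012 -1.    -0.005]] 
F [1.  0.2 0.1] g 0.0069869539238545065 q [ 0.263  0.484  0.344  0.007 -1.42  -1.739]
travel [-17.4  36.5  -3.7] dr [0.005 0.001 0.012]
517 (((-5.643520355224609, 0.8766613006591797), (110.60858154296875, 50.222103118896484), 0.049218010157346725), array([0.02643503, 0.03097358, 0.0356005 ]))
hasp 245 (array([-0.91400656,  0.00560689]), array([-0.15518815, -0.01960875,  0.08550233]), array([-0.09053065,  0.01987808,  0.14747582]), array([-1.25137446e-01,  9.15166770e-05,  1.19983335e-01]))
```

Request:
carry_out([
  {"fingers": 0,"travel": [-17,0,-4],"dr": [0.005,0,0.012]},
  {"fingers": 0,"travel": [0,30,0],"dr": [0,0,0]},
  {"fingers": 0,"travel": [0,30,0],"dr": [0,0,0]},
  {"fingers": 0,"travel": [0,30,0],"dr": [0,0,0]},
  {"fingers": 0,"travel": [0,0,0],"dr": [0,0,0]},
])

```text
clock: 14.35
position: [0.6929, 0.0174, 0.1917]
ee_rot: [-1.572, -0.069, 0.083]
ft_force: [0.2, 0.8, -1.7]
grip_width: 0.006
```

```bash
python3 - <<'E'
from h import *
st(); to(case(.0975,.045,.205),tz(95.4))
E
```

```text
14.35 [0.6929 0.0174 0.1917] 
 [[ 0.995 -0.009 -0.097]
 [ 0.097 -0.003  0.995]
 [-0.009 -1.    -0.002]] 
F [ 0.2  0.8 -1.7] g 0.005794977136826206 q [ 0.258  0.526  0.159  0.    -1.213 -1.732]
travel [-34.7 -12.9  -0.9] dr [ 0.002  0.003 -0.009]
```

Request:
carry_out([
  {"fingers": 0,"travel": [-15,-12,0],"dr": [0,0,-0.009]},
  {"fingers": 0,"travel": [-15,0,0],"dr": [0,0,0]},
  {"fingers": 0,"travel": [-12,0,0],"dr": [0,0,0]},
  {"fingers": 0,"travel": [-12,0,0],"dr": [0,0,0]},
  {"fingers": 0,"travel": [-12,2,0],"dr": [0,0,0]},
  {"fingers": 0,"travel": [-12,3,0],"dr": [0,0,0]},
])

```text
clock: 14.95
position: [0.6206, 0.0087, 0.2084]
ee_rot: [-1.571, -0.095, 0.058]
ft_force: [1.6, 0.6, -1.2]
grip_width: 0.008
```

```bash
python3 - <<'E'
from h import *
st(); to(case(.0623,.045,.2025),tz(95.4));to(case(.0289,.045,.1909))
E
```

```text
14.95 [0.6206 0.0087 0.2084] 
 [[ 0.995  0.024 -0.098]
 [ 0.098 -0.001  0.995]
 [ 0.023 -1.    -0.003]] 
F [ 1.6  0.6 -1.2] g 0.007668094612007353 q [ 0.278  0.375 -0.047  0.008 -1.126 -1.755]
travel [2.8 5.9 0.9] dr [0.003 0.003 0.023]
travel [-30.8  16.8   1. ] dr None
```

Request:
carry_out([
  {"fingers": 0,"travel": [-16,7,0],"dr": [0,0,0.02]},
  {"fingers": 0,"travel": [-16,8,0],"dr": [0,0,0]},
  {"fingers": 0,"travel": [-15,9,0],"dr": [0,0,0]},
  {"fingers": 0,"travel": [-14,10,0],"dr": [0,0,0]},
  {"fingers": 0,"travel": [-12,12,0],"dr": [0,0,0]},
])

```text
clock: 15.45
position: [0.5581, 0.0025, 0.176]
ee_rot: [-1.569, -0.112, 0.046]
ft_force: [-0.2, 0.1, 2.3]
grip_width: 0.006
```

```bash
python3 - <<'E'
from h import *
st(); to(case(-.0003,.045,.1712),tz(95.4));to(case(-.0234,.045,.1444))
E
```

```text
15.45 [0.5581 0.0025 0.176 ] 
 [[ 0.994  0.042 -0.101]
 [ 0.101  0.003  0.995]
 [ 0.042 -0.999 -0.002]] 
F [-0.2  0.1  2.3] g 0.006403520318508727 q [ 0.301  0.289 -0.263  0.012 -0.977 -1.777]
travel [3.  4.9 1.2] dr [0.002 0.007 0.042]
travel [-21.2  30.7   1.4] dr None
```

Request:
carry_out([
  {"fingers": 0,"travel": [-10,14,0],"dr": [0,0,0.03]},
  {"fingers": 0,"travel": [-10,15,0],"dr": [0,0,0.01]},
  {"fingers": 0,"travel": [-8,16,0],"dr": [0,0,0]},
  {"fingers": 0,"travel": [-6,16,0],"dr": [0,0,0]},
  {"fingers": 0,"travel": [-4,12,0],"dr": [0,0,0]},
])

```text
clock: 15.95
position: [0.5244, -0.0017, 0.1085]
ee_rot: [-1.571, -0.091, 0.071]
ft_force: [-0.5, 0.1, 1.3]
grip_width: 0.006
```

```bash
python3 - <<'E'
from h import *
st(); to(case(-.0443,.045,.0898),tz(95.4));to(case(-.0455,.045,.077))
E
```

```text
15.95 [ 0.5244 -0.0017  0.1085] 
 [[ 0.995  0.012 -0.103]
 [ 0.103 -0.001  0.995]
 [ 0.012 -1.    -0.002]] 
F [-0.5  0.1  1.3] g 0.006077845578787672 q [ 0.309  0.326 -0.405  0.006 -0.828 -1.781]
travel [-7.1 18.6  2.3] dr [0.002 0.009 0.012]
travel [-8.4 31.4  2.4] dr None
```

Request:
carry_out([
  {"fingers": 0,"travel": [-3,10,0],"dr": [0,0.005,0.01]},
  {"fingers": 0,"travel": [-1,10,0],"dr": [0,0,0]},
  {"fingers": 0,"travel": [0,8,0],"dr": [0,0,0]},
  {"fingers": 0,"travel": [0,5,0],"dr": [0,0,0]},
])

```text
clock: 16.35
position: [0.5212, -0.0025, 0.0779]
ee_rot: [-1.574, -0.078, 0.079]
ft_force: [-18.5, 7.1, 53.2]
grip_width: 0.004
```

Request:
carry_out([
  {"fingers": 0,"travel": [0,3,0],"dr": [0,0,0]},
])

```text
clock: 16.45
position: [0.5211, -0.0024, 0.0782]
ee_rot: [-1.575, -0.078, 0.081]
ft_force: [-10.8, 3.0, 24.4]
grip_width: 0.009
```

Request:
carry_out([
  {"fingers": 0,"travel": [0,2,0],"dr": [0,0,0]},
])

```text
clock: 16.55
position: [0.5211, -0.0024, 0.0784]
ee_rot: [-1.575, -0.079, 0.082]
ft_force: [-3.6, 0.4, 8.7]
grip_width: 0.005
```

The lid is shut, with the fingertip at z≈0.078. I'll move to the robot side of the hasp and swing it over, more gently at the end.

Request:
carry_out([
  {"fingers": 0,"travel": [0,-30,0],"dr": [0,0,0]},
  {"fingers": 0,"travel": [0,-40,0],"dr": [0,0,0]},
  {"fingers": 0,"travel": [0,-40,0],"dr": [0,0,0]},
  {"fingers": 0,"travel": [0,-25,-5],"dr": [0,0,0]},
  {"fingers": 0,"travel": [-35,0,-12],"dr": [0,0,0]},
  {"fingers": 0,"travel": [-40,0,-14],"dr": [0,0,0]},
  {"fingers": 0,"travel": [-35,0,-12],"dr": [0,0,0]},
  {"fingers": 0,"travel": [0,0,0],"dr": [0,0,0]},
])

```text
clock: 17.35
position: [0.4168, -0.0568, 0.2191]
ee_rot: [-1.576, -0.083, 0.08]
ft_force: [0.9, 1.0, 0.6]
grip_width: 0.009
```

```bash
python3 - <<'E'
from h import *
st(); to(case(-.18,0,.2),tz(95.4))
im,d=snap('scene','s3')
P=world('scene','s3',[(x,y) for y in range(150,300) for x in range(200,340)]); Q=CR.inv().apply(P-CC)
m=(Q[:,0]>-.03)&(Q[:,0]<.07)&(abs(Q[:,1])<.1)&(Q[:,2]>.05)&(Q[:,2]<.1)
print('lid plane',m.sum(),np.linalg.lstsq(np.c_[Q[m][:,:2],np.ones(m.sum())],Q[m][:,2],rcond=None)[0])
m=(abs(Q[:,1])<.02)&(Q[:,0]<-.09)&(Q[:,0]>-.17)&(Q[:,2]>.05)&(Q[:,2]<.16)
q=Q[m];print('hasp',len(q),len(q) and (np.polyfit(q[:,0],q[:,2],1),q.min(0),q.max(0),q.mean(0)))
E
```

```text
17.35 [ 0.4168 -0.0568  0.2191] 
 [[ 0.995  0.002 -0.103]
 [ 0.104 -0.007  0.995]
 [ 0.002 -1.    -0.007]] 
F [0.9 1.  0.6] g 0.00854409206803308 q [ 0.26   0.029 -0.467  0.008 -1.074 -1.731]
travel [-30.3  19.    2.3] dr [0.007 0.009 0.002]
lid plane 1547 [-0.00233578 -0.00179183  0.07880648]
hasp 287 (array([-0.90265612,  0.00571766]), array([-0.15926394, -0.01995839,  0.07965131]), array([-0.09070175,  0.01964829,  0.14720031]), array([-0.12332409, -0.00044776,  0.1170369 ]))
```

The lid is flat at z 0.079, so it is shut.

Request:
carry_out([
  {"fingers": 0,"travel": [-16,0,2],"dr": [0.007,0.009,0.002]},
  {"fingers": 0,"travel": [-14,0,0],"dr": [0,0,0]},
  {"fingers": 0,"travel": [0,0,0],"dr": [0,0,0]},
  {"fingers": 0,"travel": [0,30,0],"dr": [0,0,0]},
  {"fingers": 0,"travel": [0,35,0],"dr": [0,0,0]},
  {"fingers": 0,"travel": [0,27,0],"dr": [0,0,0]},
  {"fingers": 0,"travel": [0,0,0],"dr": [0,0,0]},
])

```text
clock: 18.1
position: [0.3972, -0.0554, 0.1268]
ee_rot: [-1.57, -0.088, 0.068]
ft_force: [-0.5, 0.8, -0.1]
grip_width: 0.012
```

```bash
python3 - <<'E'
from h import *
st(); to(case(-.165,0,.12),tz(95.4))
E
```

```text
18.1 [ 0.3972 -0.0554  0.1268] 
 [[ 0.995  0.013 -0.099]
 [ 0.099 -0.     0.995]
 [ 0.013 -1.    -0.001]] 
F [-0.5  0.8 -0.1] g 0.011837082775604111 q [ 0.274  0.101 -0.657  0.005 -0.801 -1.749]
travel [ 4.1  6.8 -1.4] dr [0.001 0.005 0.013]
```

Request:
carry_out([
  {"fingers": 0,"travel": [14,-3,0],"dr": [0,0.005,0.01]},
  {"fingers": 0,"travel": [14,-5,0],"dr": [0,0,0]},
  {"fingers": 0,"travel": [14,-5,0],"dr": [0,0,0]},
  {"fingers": 0,"travel": [14,-6,0],"dr": [0,0,0]},
  {"fingers": 0,"travel": [14,-4,0],"dr": [0,0,0]},
])

```text
clock: 18.6
position: [0.4508, -0.0527, 0.1498]
ee_rot: [-1.58, -0.036, 0.112]
ft_force: [-0.7, -0.4, -0.2]
grip_width: 0.009
```

```bash
python3 - <<'E'
from h import *
st(); to(case(-.0975,0,.152),tz(95.4)); to(case(-.078,0,.154))
E
```

```text
18.6 [ 0.4508 -0.0527  0.1498] 
 [[ 0.994 -0.048 -0.094]
 [ 0.093 -0.013  0.996]
 [-0.049 -0.999 -0.008]] 
F [-0.7 -0.4 -0.2] g 0.008578292277535515 q [ 2.440e-01  1.910e-01 -4.720e-01  1.000e-03 -9.580e-01 -1.722e+00]
travel [17.9 -3.1  1. ] dr [ 0.008 -0.001 -0.049]
travel [37.3 -6.   1. ] dr None
```

Request:
carry_out([
  {"fingers": 0,"travel": [12,-2,1],"dr": [0.008,0,-0.03]},
  {"fingers": 0,"travel": [12,-1,0],"dr": [0,0,-0.01]},
  {"fingers": 0,"travel": [12,0,0],"dr": [0,0,0]},
  {"fingers": 0,"travel": [10,3,0],"dr": [0,0,0]},
  {"fingers": 0,"travel": [8,4,0],"dr": [0,0,0]},
])

```text
clock: 19.1
position: [0.5108, -0.0457, 0.1477]
ee_rot: [-1.569, -0.074, 0.075]
ft_force: [-1.5, -0.6, -0.9]
grip_width: 0.001
```

```bash
python3 - <<'E'
from h import *
st(); to(case(-.0597,0,.147),tz(95.4)); to(case(-.0439,0,.1354));to(case(-.0315,0,.120))
E
```

```text
19.1 [ 0.5108 -0.0457  0.1477] 
 [[ 0.995 -0.001 -0.095]
 [ 0.095  0.     0.995]
 [-0.001 -1.     0.   ]] 
F [-1.5 -0.6 -0.9] g 0.0007511974618542976 q [ 0.227  0.267 -0.371 -0.    -0.934 -1.703]
travel [-4.6  0.7 -0.3] dr [-0.     0.001 -0.001]
travel [11.2 12.3 -0.3] dr None
travel [23.6 27.7 -0.3] dr None
```

Request:
carry_out([
  {"fingers": 0,"travel": [8,8,0],"dr": [0,0,0]},
  {"fingers": 0,"travel": [7,9,0],"dr": [0,0,0]},
  {"fingers": 0,"travel": [6,10,0],"dr": [0,0,0]},
  {"fingers": 0,"travel": [5,10,0],"dr": [0,0,0]},
  {"fingers": 0,"travel": [3,8,0],"dr": [0,0,0]},
])

```text
clock: 19.6
position: [0.5441, -0.0425, 0.0987]
ee_rot: [-1.57, -0.076, 0.074]
ft_force: [0.6, 0.6, 0.5]
grip_width: 0.007
```

```bash
python3 - <<'E'
from h import *
st(); to(case(-.0236,0,.102),tz(95.4)); to(case(-.0205,0,.083))
E
```

```text
19.6 [ 0.5441 -0.0425  0.0987] 
 [[ 0.995  0.001 -0.095]
 [ 0.095 -0.     0.995]
 [ 0.001 -1.    -0.   ]] 
F [0.6 0.6 0.5] g 0.007488739723887417 q [ 2.190e-01  3.750e-01 -3.540e-01  1.000e-03 -8.400e-01 -1.695e+00]
travel [-1.9 -3.3 -0.3] dr [0.    0.001 0.001]
travel [ 1.2 15.7 -0.3] dr None
```

Request:
carry_out([
  {"fingers": 0,"travel": [1,5,0],"dr": [0,0,0]},
  {"fingers": 0,"travel": [0,4,0],"dr": [0,0,0]},
  {"fingers": 0,"travel": [0,3,0],"dr": [0,0,0]},
])

```text
clock: 19.9
position: [0.5452, -0.0424, 0.0843]
ee_rot: [-1.57, -0.075, 0.075]
ft_force: [0.1, -0.5, 0.6]
grip_width: 0.007
```

Request:
carry_out([
  {"fingers": 0,"travel": [0,2,0],"dr": [0,0,0]},
])

```text
clock: 20.0
position: [0.5453, -0.0425, 0.0831]
ee_rot: [-1.57, -0.075, 0.076]
ft_force: [-5.3, 2.5, 14.7]
grip_width: 0.005
```

Request:
carry_out([
  {"fingers": 0,"travel": [0,2,0],"dr": [0,0,0]},
])

```text
clock: 20.1
position: [0.5453, -0.0425, 0.0831]
ee_rot: [-1.571, -0.076, 0.076]
ft_force: [-5.0, 2.6, 15.5]
grip_width: 0.004
```

Request:
carry_out([
  {"fingers": 0,"travel": [0,2,0],"dr": [0,0,0]},
])

```text
clock: 20.2
position: [0.5453, -0.0424, 0.0832]
ee_rot: [-1.571, -0.078, 0.076]
ft_force: [-3.8, 1.3, 10.1]
grip_width: 0.01
```

Fingertip force rises with the tip at z≈0.083, which is the height of the strap's top when flat. I'll back off and check.

Request:
carry_out([
  {"fingers": 0,"travel": [0,-20,0],"dr": [0,0,0]},
  {"fingers": 0,"travel": [0,-40,0],"dr": [0,0,0]},
  {"fingers": 0,"travel": [0,-40,0],"dr": [0,0,0]},
  {"fingers": 0,"travel": [0,-40,0],"dr": [0,0,0]},
  {"fingers": 0,"travel": [40,0,0],"dr": [0,0,0]},
  {"fingers": 0,"travel": [40,0,0],"dr": [0,0,0]},
  {"fingers": 0,"travel": [40,0,0],"dr": [0,0,0]},
  {"fingers": 0,"travel": [0,0,0],"dr": [0,0,0]},
])

```text
clock: 21.0
position: [0.6646, -0.0304, 0.2332]
ee_rot: [-1.569, -0.081, 0.072]
ft_force: [-1.8, 0.9, -0.9]
grip_width: 0.007
```

```bash
python3 - <<'E'
from h import *
st(); snap('wrist','w4'); snap('top','t4'); snap('scene','s4')
P=world('wrist','w4',[(x,y) for y in range(420) for x in range(560)]); Q=CR.inv().apply(P-CC)
for n,x0,x1,y0,y1 in(('lid L',-.07,.0,.03,.1),('lid R',-.07,.0,-.1,-.03),('strap end',-.03,.0,-.015,.015),('strap front',-.08,-.065,-.015,.015),('staple',-.056,-.046,-.008,.008)):
    m=(Q[:,0]>x0)&(Q[:,0]<x1)&(Q[:,1]>y0)&(Q[:,1]<y1)&(Q[:,2]>0.03)&(Q[:,2]<.12)
    print(n,m.sum(),m.sum() and np.round(np.percentile(Q[m][:,2],[5,50,95]),4))
a=np.load('pics/t0.npz')['im'].astype(int);b=np.load('pics/t4.npz')['im'].astype(int)
for n,(x0,x1,y0,y1) in dict(board=(175,225,228,272),driver=(122,155,172,238),tub=(380,445,220,272)).items(): print(n,np.abs(a-b)[y0:y1,x0:x1].mean())
E
```

```text
21.0 [ 0.6646 -0.0304  0.2332] 
 [[ 0.995  0.006 -0.098]
 [ 0.098  0.     0.995]
 [ 0.006 -1.    -0.   ]] 
F [-1.8  0.9 -0.9] g 0.006540424641382032 q [ 1.970e-01  4.450e-01  1.290e-01  1.000e-03 -1.249e+00 -1.671e+00]
lid L 5792 [0.0765 0.078  0.0795]
lid R 5823 [0.0767 0.0781 0.0796]
strap end 1020 [0.0818 0.0832 0.0847]
strap front 531 [0.0814 0.0827 0.084 ]
staple 202 [0.078  0.089  0.0919]
board 78.91954545454546
driver 20.44367921640649
tub 27.64921104536489
```

View pics/w4.png

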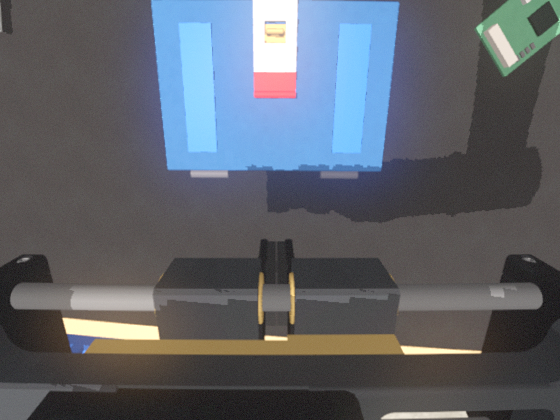

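View pics/s4.png

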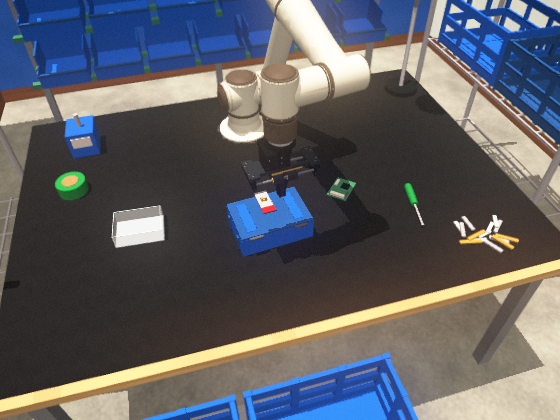

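The wrist view shows the staple standing through the slot at (275,32), with the strap and its red end flat on the lid. In the scene view the board (342,188), tub (138,226) and driver (413,203) are where they started. The pixel change at the board in the top view was probably the arm overhead.

```bash
python3 -c "
from h import *
print(arm.sign_off())"
```

```text
the job is handed in; nothing more can be done
None
```

The pack is in the case, the lid is shut, and the hasp lies over the staple. I handed the job in at about 21 s, with the arm clear of everything.

- **Pack:** it lies flat on the case floor near the middle, with its top at 31 mm as expected. It touched down at about 6 N before I let go. I never viewed the label after release; the pack stayed level and right way up throughout.
- **Lid:** I pushed it shut from behind, and its top now measures 78 mm on both sides.
- **Hasp:** the strap's top is level at about 83 mm from end to end. The wrist picture shows the staple through the slot, reaching about 91 mm.
- **Board, tub and driver:** they look unmoved in the scene view. My top-view pixel comparison was no use as a check. It differed at all three (mean change 79 at the board, 28 at the tub, 20 at the driver), which I put down to the arm and its shadow.
- **Force when closing the lid:** the wrist reading reached about 56 N for a moment when the lid bottomed out. That load was on the fingertips, not the gripper's body, and is under the 120 N wrist limit. It was still harder than I intended.

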